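# Weigh a glaze pail on the spring scale

## Task

Pick up the white glaze pail by the wooden grip on top and hang it by its steel yoke on the hook of the blue spring scale. Lower it slowly as the hook dips, and let go only when the scale carries the whole weight, so that the hook neither drops nor springs up when you release it. Leave the pail hanging upright and still, and do not knock or force the scale or disturb the bowl and the two jars.

Things in the scene. Friction and masses are not known exactly. Their poses are not given: they have to be found in the camera images.
- pail: White lidded glaze pail, red lid; 0.3 to 0.9 kg, not known beforehand. Origin: centre of its underside, z up. Lid 93 mm across, top at z = 78 mm. A rigid yoke of 8 mm round steel stands in its y-z plane: uprights at y = +-50 mm to z = 135 mm, then a crossbar sloping up to its middle (bar centre z = 150 mm). The window below it looks along x. A half turn about z makes no difference.
- pail_grip (a point): Middle of the upright wooden grip on the crossbar, 174 mm above the pail's underside. The grip is 20 mm (pail x) by 16 mm (pail y) by 44 mm high (z = 152 to 196 mm). Pinch it from above across the pail's y, finger ends no lower than z = 158 mm.
- pail_eye (a point): Underside of the middle of the pail's crossbar, 146 mm above the pail's underside, 68 mm above its lid: this rests on the hook.
- scale: Blue spring scale, fixed to the table. Origin: on the table, straight under the hook's seat. Column 36 mm square, 330 mm high, axis at x = +130 mm; foot from x = 80 to 180 mm, 80 mm wide. The hook arm reaches from the column towards -x at y = 0, its tip turned up. To hang the pail, set its y parallel to this y and move it along +x, so that the tip passes through the window, then lower it.
- hook_seat (a point): Top of the 8 mm hook bar at the lowest point of its seat, 254 mm above the table when unloaded; moves with the hook. Towards -x (of the scale) the bar rises to the tip, whose highest point is 26 mm above this point and 28 mm out (its end 32 mm out); towards +x it rises 12 mm within 30 mm, then runs level to the column.
- scale_hook (a joint): How far the hook has dipped, in m: 0 unloaded (top stop), growing downward, bottom stop at 0.095. Spring of 120 N/m: it starts to dip at 0.26 N, then 8.3 mm for each newton. Lightly damped: it bobs for three or four seconds if disturbed. A delicate movement: it must never move faster than 60 mm/s, up or down.
- jar_blue: Bystander: glaze jar with blue lid, 56 mm across, 70 mm high, origin at the centre of its underside.
- jar_green: Bystander: glaze jar with green lid, 56 mm across, 70 mm high, origin at the centre of its underside.
- bowl: Bystander: terracotta bowl, 90 mm across, 50 mm high, origin at the centre of its underside.
Not all that is in view belongs to the job. Of the things that look like the pail, the middle-sized one is meant.

How it is judged:
By the outcome, as a careful person would: the job done as asked, in the order asked, and still so for the second after the job is handed in, with the robot touching nothing.
It also fails if it takes over 64 s, if anything falls off the work surface, if the arm or the gripper's body presses on something with over 40 N, if the wrist force passes 120 N, or if a joint passes its speed limit or range.

## Robot

A 6-joint arm with a two-finger parallel gripper is mounted at the origin on the work surface. World frame = base frame: x ahead of the robot, y to its left, z up, the work surface at z = 0. Lengths are in m, angles in rad, forces in N, time in s.
With the tool pointing down it reaches from about 0.225 to 0.875 m from the base axis. Payload 3.4 kg.
Tool frame: the origin (TCP) lies midway between the tips of the shut fingers; the grasp point (between the pads) lies arm.hold_point_z behind it (arm.hold_point_z is the distance from the TCP to the grasp point, in m); z points along the fingers, y is the line along which they close (so a half turn about z gives the same grasp; the last joint's range is limited). The gripper opens to 85 mm and grips with 20 to 120 N. Pads are 22 mm wide; open, the fingers measure 114 mm over their backs; the gripper's body (76 mm by 85 mm) begins 54 mm behind the grasp point. The pads swing forward as they close: fully open they stand 13 mm farther back than shut.
Start: joints at [-1.256, 0.276, 1.505, -0, 1.361, -0.121], TCP at [0.243, -0.521, 0.193] pointing down, gripper open.
Joint ranges: [-2.89, 2.89], [-0.75, 2.08], [0.22, 2.7], [-1.18, 4.32], [0.11, 2.71], [-2.7, 2.7]. Speed limits (rad/s): [2.57, 2.57, 3.14, 3.14, 3.14, 3.14].

## Interface

Orientations are given as a unit quaternion [x, y, z, w].
In Python, from workcell import arm gives the robot as it stands. The module is installed in compiled form; this text tells all that it offers.
- The arm moves only by the tool jog_arm, never from a script. Its argument "deltas" is a list of rows, each a list of 3 entries, a list of its own where there are three numbers: the closure, from 0 (fully open) to 1 (shut), then the shift along the world's x, y, z normalised to -1 to 1, where 1 is 10 cm, then the turn, a rotation vector about the world's x, y, z normalised to -1 to 1, where 1 is pi rad. In form: [[grip, [tx, ty, tz], [ax, ay, az]], ...]. A call has 1 to 12 rows; each row is the pose to reach, as a shift and turn from the pose commanded when the call began, turning the shorter way round; what a row does not reach only later rows make up. A row lasts 1/8 s, in which the tool goes at most 62.5 mm and 10.7 degrees, less where a joint would pass 70% of its speed; a pose out of reach is approached as far as the arm can. A call with a number of a shift or a turn outside -1 to 1 is refused whole. A call with a gripper value outside its range is refused whole. The fingers move at their own pace and stop on an object; "grip_force" is the grip in N (left out, the last holds). Time passes only in rows, so rows that repeat a pose let the fingers close. It gives the time, the measured TCP pose, the force, the opening and the grip force at its end, in the units of the state.
- arm.get_state(): the state, without advancing time (a new reading comes with each control period).
- arm.camera(name): name is "scene" or "top" or "wrist"; returns a dict with "image" (480x640x3 uint8, red, green, blue), "fx", "fy", "cx", "cy" (pixels), "k1" (the pictures are not rectified: a ray, as slopes to the right and down, at radius r is drawn at 1 + k1 r^2 times it, then the intrinsics apply), "eye" and "rotation" of the camera in the world; the wrist camera has in their place "hand_eye" (4x4, takes a point from camera to tool coordinates, whose origin is the TCP and whose axes are the flange's). Camera axes: x right, y up, looking along -z (the intrinsics and any distortion apply to the point x, -y, -z); pixel columns grow to the right and rows downward; lengths in m; the calibration is good to about 2 mm. A picture is of the moment at which its call begins: read the wrist's pose just before it. There is no depth.
- arm.finish_job(): hands the job in; it is judged then, once.
The state is a dict: "t": time; "q": joint angles; "qvel": joint speeds; "joint_efforts": joint torques, N m; "eef_pos": TCP position; "tool_rot": TCP orientation; "force": force on the tool from outside, world axes, zero at the start; "wrist_torque": the same for the moment, N m; "opening": opening from 0.0 (shut) to 1.0 (fully open); "gripper_force": force on a finger pad.
Only numpy, scipy, OpenCV 4.12 (cv2) and the standard library are available. Lean on these libraries where they do the work, as an engineer would, in place of code of your own. Each camera call takes 0.05 s, during which the arm holds its last target. There are 200 camera calls.

## Working session

There is one attempt and no reset: what is moved stays moved. The work goes in short steps, Python scripts to look and compute and a tool call to move; the robot and the scene stay as the last step left them, time stands still between calls to the robot, and variables do not carry over. Pictures are saved under pics/ and viewed, at most 10 in all, crops included, and the job is handed in when it is done.

Besides the shell and the picture viewer there is one more tool, called after "Request:" by a JSON object that holds its "api" and its "payload", one argument or row to a line. jog_arm: Moves the arm, as the interface text tells. Scaled input: -1 to 1 covers 10 cm each way for a shift and pi rad each way for a turn. Its arguments: {"type":"object","properties":{"deltas":{"type":"array"},"grip_force":{"type":"number"}},"required":["deltas"]}

```bash
mkdir -p pics; cat > h.py <<'E'
import numpy as np, cv2
from workcell import arm
from scipy.spatial.transform import Rotation as R
def ray(c,uv,st=None):
    x=np.array([(uv[0]-c['cx'])/c['fx'],(uv[1]-c['cy'])/c['fy']]); d=x.copy()
    for _ in range(20): d=x/(1+c['k1']*(d@d))
    v=np.array([d[0],-d[1],-1.])
    if 'eye' in c: return np.array(c['eye']),np.array(c['rotation'])@v
    H=np.array(c['hand_eye']); T=R.from_quat(st['tool_rot']).as_matrix()
    return np.array(st['eef_pos'])+T@H[:3,3],T@(H[:3,:3]@v)
def plane(c,uv,z,st=None):
    o,d=ray(c,uv,st); return o+d*(z-o[2])/d[2]
def tri(rs):
    A=0;b=0
    for o,d in rs:
        d=d/np.linalg.norm(d);P=np.eye(3)-np.outer(d,d);A=A+P;b=b+P@o
    p=np.linalg.solve(A,b)
    return p,[np.linalg.norm(np.cross(p-o,d/np.linalg.norm(d))) for o,d in rs]
def save(c,n): cv2.imwrite('pics/'+n,c['image'][:,:,::-1])
E
python3 - <<'E'
from h import *
for n in ('scene','top'):
    c=arm.camera(n); save(c,n+'0.png'); print(n,c['fx'],c['k1'],c['eye'],np.array(c['rotation']).round(2).tolist())
print(arm.get_state(),arm.hold_point_z)
E
```

```text
scene 570.2082777278041 -0.008102803126800636 [1.26574434 0.04006659 0.72667002] [0.31, 0.34, 0.66, 0.59]
top 509.7942221700789 0.023588576428540526 [ 0.37997689 -0.03220856  1.0307544 ] [0.04, -0.03, -0.7, 0.71]
{'t': 0.1, 'q': array([-1.25597323e+00,  2.76496874e-01,  1.50598509e+00, -1.93316241e-08,
        1.36070160e+00, -1.20982683e-01]), 'qvel': array([-8.16199223e-04, -1.94843127e-03, -2.52873736e-03,  8.24305652e-04,
       -9.06519166e-05,  1.09215850e-03]), 'joint_efforts': array([ 1.72050677e-03, -4.17699265e+01, -2.46405369e+01, -1.55062480e-05,
        5.81884815e-03,  2.82482944e-06]), 'eef_pos': array([ 0.24257172, -0.52075089,  0.1919547 ]), 'tool_rot': array([ 9.76352645e-01,  2.16182514e-01, -7.69845534e-05, -7.91722242e-04]), 'force': array([ 0.44178811,  0.17448303, -0.65378384]), 'wrist_torque': array([-0.01587556, -0.10464011,  0.00714635]), 'gripper_force': 0.0, 'opening': 0.9973585734909348} 0.0187
```

View pics/scene0.png

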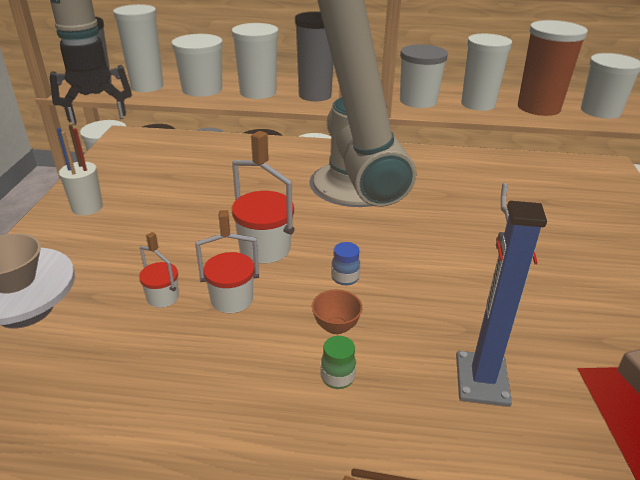

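View pics/top0.png

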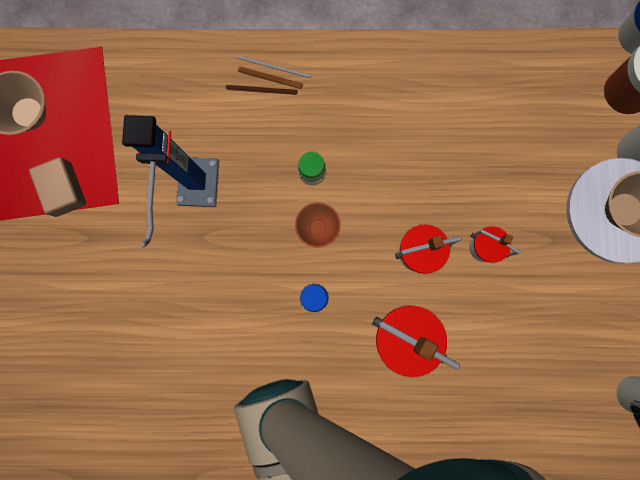

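The scene view shows three pails. The middle one has its lid at (229,270) and its grip at (224,223), and the scale's hook tip is at (504,186). In the top view the middle pail's lid is at (425,248) and its grip at (436,243). The scale's foot is at (197,182), its black cap at (140,131), and the hook runs from (152,157) to the tip at (145,243).

```bash
sed -i "s/np.array(c\['rotation'\])@v/R.from_quat(c['rotation']).as_matrix()@v/" h.py
cat > m.py <<'E'
from h import *
def blob(c,roi,f):
    x0,y0,x1,y1=roi; hsv=cv2.cvtColor(c['image'][y0:y1,x0:x1],cv2.COLOR_RGB2HSV).astype(int)
    m=f(hsv[...,0],hsv[...,1],hsv[...,2]).astype(np.uint8)
    n,l,s,ce=cv2.connectedComponentsWithStats(m); i=1+np.argmax(s[1:,4])
    pts=np.argwhere(l==i)[:,::-1]+[x0,y0]
    return ce[i]+[x0,y0],s[i],pts
E
python3 - <<'E'
from m import *
T=arm.camera('top');S=arm.camera('scene')
red=lambda h,s,v:((h<6)|(h>174))&(s>200)&(v>120)
brown=lambda h,s,v:(h>4)&(h<16)&(s>110)&(v<150)
grey=lambda h,s,v:(s<60)&(v>60)&(v<190)
for n,c,r in(('T',T,(390,215,466,280)),('S',S,(190,205,265,320))):
    for k,f in(('red',red),('brown',brown)):
        b=blob(c,r,f); print(n,k,b[0].round(1),b[1])
        if k=='brown': (g:=globals())[n+'b']=b[0]
        else:
            (u,v),rr=cv2.minEnclosingCircle(b[2].astype(np.float32)); print('circle',u,v,rr); lid=plane(c,(u,v),.078); print('lid',lid.round(4))
p,e=tri([ray(T,Tb),ray(S,Sb)]);print('grip',p.round(4),np.round(e,4))
# yoke ends in top view (z~.135)
print('yoke ends',[plane(T,q,.135)[:2].round(4) for q in((398,256),(460,240))])
print('foot',[plane(T,q,.01)[:2].round(3) for q in((180,160),(218,158),(216,206),(177,205))])
b=blob(T,(110,105,165,155),lambda h,s,v:(v<50));print('cap',b[0],b[1],plane(T,b[0],.335).round(4))
print('blk corners',cv2.boxPoints(cv2.minAreaRect(b[2].astype(np.float32))).tolist())
print('hooktip',tri([ray(T,(145,243)),ray(S,(504,186))]))
for q in((152,165),(150,230)): print(plane(T,q,.264).round(4))
for nm,q in(('jb',(314,297)),('jg',(312,164)),('bowl',(318,224))):print(nm,plane(T,q,.06).round(3))
a=cv2.resize(T['image'][100:260,100:230],None,fx=3,fy=3);b=cv2.resize(S['image'][170:290,180:300],None,fx=3.9,fy=3.9)
d=cv2.resize(S['image'][170:280,460:560],None,fx=2,fy=2)
H=480;pad=lambda i:cv2.copyMakeBorder(i,0,H-i.shape[0],0,0,0) if i.shape[0]<H else i[:H]
cv2.imwrite('pics/z.png',cv2.resize(np.hstack([pad(a),pad(cv2.resize(S['image'][170:290,470:550],None,fx=4,fy=4))]),None,fx=1,fy=1)[:,:,::-1])
E
```

```text
T red [427.4 259.1] [ 12  29  48  30 890]
circle 425.5 250.5 24.382469177246094
lid [ 0.4703 -0.2064  0.078 ]
T brown [435.9 242.3] [ 39  20  15  15 162]
S red [227.2 267.1] [ 14  48  50  31 967]
circle 228.5 268.5 24.909936904907227
lid [ 0.4787 -0.2039  0.078 ]
S brown [223.9 222.7] [ 28   5  12  26 256]
grip [ 0.475  -0.2056  0.1758] [0.0005 0.0005]
yoke ends [array([ 0.455 , -0.1477]), array([ 0.4838, -0.2568])]
foot [array([0.661, 0.281]), array([0.665, 0.203]), array([0.565, 0.205]), array([0.567, 0.284])]
cap [141.9183147  132.36715391] [  12   11   43   39 1163] [0.6106 0.2362 0.335 ]
blk corners [[121.19310760498047, 150.68275451660156], [124.26207733154297, 113.85517883300781], [167.04827880859375, 117.42070007324219], [163.97930908203125, 154.24827575683594]]
hooktip (array([0.46081972, 0.24863228, 0.27504491]), [np.float64(0.0009851988358992511), np.float64(0.0009851988358993184)])
[0.5827 0.246  0.264 ]
[0.4818 0.245  0.264 ]
jb [0.382 0.002 0.06 ]
jg [0.64  0.008 0.06 ]
bowl [ 0.522 -0.004  0.06 ]
```

View pics/z.png

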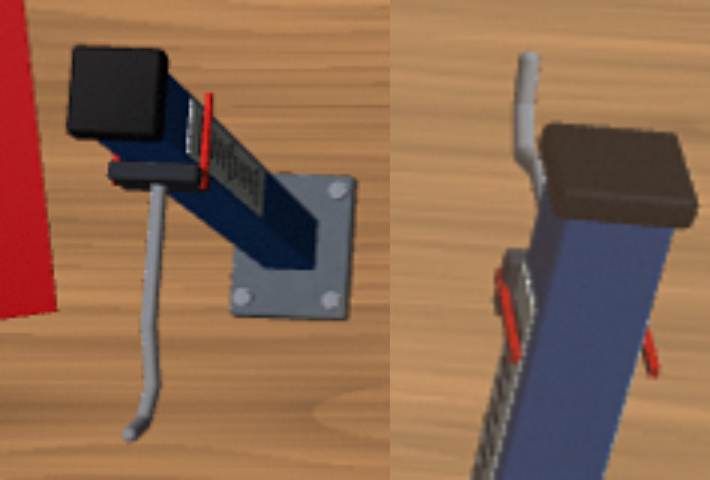

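The estimates agree: the grip is at (0.475, -0.206, 0.176), close to the stated 174 mm. The pail's y lies at about -75° and the scale's hook seat is near (0.483, 0.246). I'll move to a hover above the grip.

Request:
{"api": "jog_arm", "payload": {
  "deltas": [
    [0,[0.3,0.4,0.6],[0,0,-0.02]],
    [0,[0.6,0.8,0.8],[0,0,-0.057]],
    [0,[0.8,1,0.8],[0,0,-0.057]]
  ]
}}

```text
t: 0.57
eef_pos: [0.3244, -0.4206, 0.2756]
tool_rot: [0.992, 0.128, 0.001, 0.002]
force: [0.3, -0.1, 0.5]
opening: 1.003
gripper_force: 0.0
```

Request:
{"api": "jog_arm", "payload": {
  "deltas": [
    [0,[0.35,0.5,0],[0,0,0]],
    [0,[0.7,1,0],[0,0,0]],
    [0,[0.7,1,0],[0,0,0]]
  ]
}}

```text
t: 0.95
eef_pos: [0.3945, -0.3177, 0.2729]
tool_rot: [0.991, 0.131, 0.001, -0.001]
force: [-0.9, 0.6, 0.1]
opening: 1.0
gripper_force: 0.0
```

Request:
{"api": "jog_arm", "payload": {
  "deltas": [
    [0,[0.35,0.5,0],[0,0,0]],
    [0,[0.5,0.7,0],[0,0,0]],
    [0,[0.5,0.7,0],[0,0,0]],
    [0,[0.5,0.7,0],[0,0,0]]
  ]
}}

```text
t: 1.45
eef_pos: [0.442, -0.2526, 0.2725]
tool_rot: [0.992, 0.128, -0.001, 0.0]
force: [-0.7, 1.6, -0.0]
opening: 0.999
gripper_force: 0.0
```

```bash
python3 - <<'E'
from h import *
s=arm.get_state();print(s['t'],s['eef_pos'],R.from_quat(s['tool_rot']).as_matrix().round(3).tolist(),s['force'])
c=arm.camera('wrist');save(c,'w1.png');print(c['hand_eye'])
E
```

```text
1.45 [ 0.44202134 -0.25257506  0.27254055] [[0.967, 0.253, -0.001], [0.253, -0.967, -0.001], [-0.001, 0.001, -1.0]] [-0.68153282  1.55759631 -0.00686462]
[[ 6.57840203e-04  9.60994286e-01  2.76567440e-01  6.96009601e-02]
 [ 9.99999686e-01 -5.10120969e-04 -6.06060716e-04  9.26932421e-04]
 [-4.41338035e-04  2.76567752e-01 -9.60994320e-01 -1.81882420e-01]
 [ 0.00000000e+00  0.00000000e+00  0.00000000e+00  1.00000000e+00]]
```

View pics/w1.png

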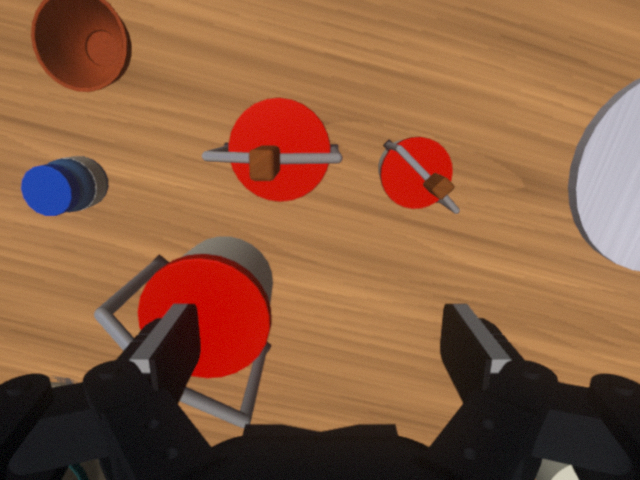

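The wrist view shows the middle pail's grip at (265,162). Its yoke runs from (207,156) to (338,157), parallel to the finger line. The big pail's yoke is near the left finger, so I'll check that clearance.

```bash
python3 - <<'E'
from m import *
s=arm.get_state();W=arm.camera('wrist');T=arm.camera('top');S=arm.camera('scene')
brown=lambda h,s,v:(h>4)&(h<16)&(s>110)&(v<150)
w=blob(W,(240,135,290,190),brown);print(w[0],w[1])
rs=[ray(T,(435.9,242.3)),ray(S,(223.9,222.7)),ray(W,w[0],s)]
for k in (rs,rs[1:]): p,e=tri(k);print('grip',p.round(4),np.round(e,4))
a,b=plane(W,(208,156),.135,s),plane(W,(337,157),.135,s);print('yoke',a,b,np.degrees(np.arctan2(*(b-a)[1::-1])),np.linalg.norm(a-b),(a+b)/2)
p,e=tri([ray(T,(427,349)),ray(S,(260,148))]);print('big grip',p.round(3),np.round(e,3))
E
```

```text
[263.82780083 162.60684647] [  9  10  31  36 964]
grip [ 0.4739 -0.2061  0.1752] [0.0011 0.0008 0.0012]
grip [ 0.4726 -0.2062  0.1739] [0.0004 0.0004]
yoke [ 0.4617239  -0.15969857  0.135     ] [ 0.48598152 -0.25599888  0.135     ] -75.86158262818269 0.0993085190083942 [ 0.47385271 -0.20784873  0.135     ]
big grip [ 0.304 -0.175  0.235] [0.002 0.002]
```

Request:
{"api": "jog_arm", "payload": {
  "deltas": [
    [0,[0.16,0.23,0],[0,0,-0.002]],
    [0,[0.317,0.455,0],[0,0,-0.003]],
    [0,[0.317,0.455,-0.2],[0,0,-0.003]],
    [0,[0.317,0.455,-0.5],[0,0,-0.003]],
    [0,[0.317,0.455,-0.5],[0,0,-0.003]],
    [0,[0.317,0.455,-0.5],[0,0,-0.003]]
  ]
}}

```text
t: 2.4
eef_pos: [0.4748, -0.2066, 0.2237]
tool_rot: [0.992, 0.123, 0.001, 0.001]
force: [0.2, 0.6, -0.4]
opening: 1.003
gripper_force: 0.0
```

```bash
python3 - <<'E'
from m import *
s=arm.get_state();W=arm.camera('wrist');print(s['t'],s['eef_pos'],s['force'])
T=R.from_quat(s['tool_rot']).as_matrix();print(T.round(3).tolist())
brown=lambda h,s,v:(h>4)&(h<16)&(s>110)&(v<150)
w=blob(W,(230,150,420,420),brown);print(w[0],w[1]);print(plane(W,w[0],.185,s))
print(plane(W,(w[0][0],w[1][1]+150),.196,s),plane(W,(w[1][0]+230,w[0][1]),.196,s),plane(W,(w[1][0]+230+w[1][2],w[0][1]),.196,s))
save(W,'w2.png')
E
```

```text
2.4 [ 0.47480999 -0.20657458  0.22370597] [ 0.15470215  0.61262735 -0.40968446]
[[0.97, 0.244, 0.001], [0.244, -0.97, -0.001], [0.001, 0.001, -1.0]]
[318.91607397 247.09317212] [  74   71   30   52 1406]
[ 0.47530795 -0.20706967  0.185     ]
[ 0.49260365 -0.20272203  0.196     ] [ 0.47669543 -0.19847999  0.196     ] [ 0.48062355 -0.21407782  0.196     ]
```

View pics/w2.png

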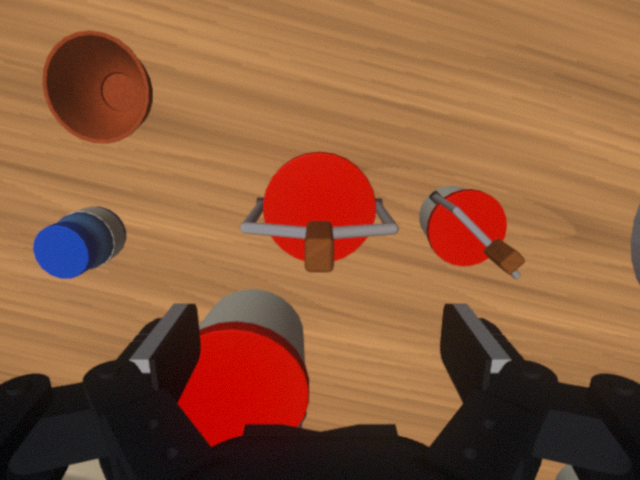

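The grip is at (319,247), centred between the fingers and square to them. Next I descend and close.

Request:
{"api": "jog_arm", "payload": {
  "deltas": [
    [0,[-0.005,0,-0.2],[0,0,0]],
    [0,[-0.005,0,-0.4],[0,0,0]],
    [0,[-0.005,0,-0.6],[0,0,0]],
    [0,[-0.005,0,-0.6],[0,0,0]],
    [0.5,[-0.005,0,-0.6],[0,0,0]],
    [0.7,[-0.005,0,-0.6],[0,0,0]],
    [0.8,[-0.005,0,-0.6],[0,0,0]],
    [1,[-0.005,0,-0.6],[0,0,0]],
    [1,[-0.005,0,-0.6],[0,0,0]],
    [1,[-0.005,0,-0.6],[0,0,0]]
  ],
  "grip_force": 60
}}

```text
t: 3.7
eef_pos: [0.4739, -0.2058, 0.1627]
tool_rot: [0.992, 0.123, -0.0, 0.0]
force: [0.7, -0.1, -0.7]
opening: -0.001
gripper_force: 0.0
```

Request:
{"api": "jog_arm", "payload": {
  "deltas": [
    [1,[0,0,0.05],[0,0,0]],
    [1,[0,0,0.1],[0,0,0]],
    [1,[0,0,0.2],[0,0,0]],
    [1,[0,0,0.4],[0,0,0]],
    [1,[0,0,0.6],[0,0,0]],
    [1,[0,0,0.8],[0,0,0]],
    [1,[0,0,0.95],[0,0,0]],
    [1,[0,0,1],[0,0,0]],
    [1,[0,0,1],[0,0,0]],
    [1,[0,0,1],[0,0,0]]
  ]
}}

```text
t: 4.95
eef_pos: [0.4735, -0.2055, 0.2619]
tool_rot: [0.992, 0.123, -0.001, -0.0]
force: [-0.6, -0.0, -0.5]
opening: 0.003
gripper_force: 0.0
```

The fingers shut on nothing, so the grasp missed. I'll look at what happened.

```bash
python3 - <<'E'
from m import *
s=arm.get_state();W=arm.camera('wrist');S=arm.camera('scene')
i=np.hstack([cv2.resize(W['image'],(400,300)),cv2.resize(S['image'][120:345,120:420],(400,300))]);cv2.imwrite('pics/m.png',i[:,:,::-1])
E
```

```text
(no output)
```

View pics/m.png

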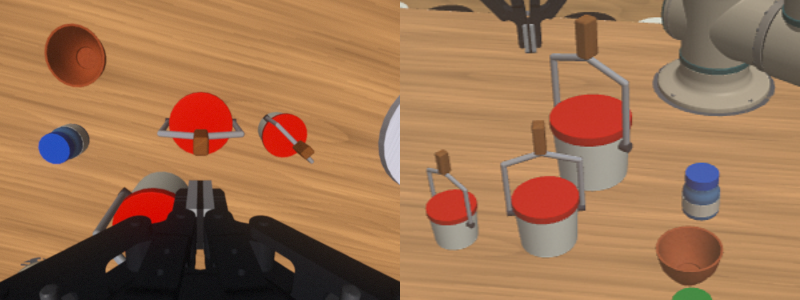

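```bash
python3 - <<'E'
from m import *
s=arm.get_state();W=arm.camera('wrist');T=arm.camera('top');S=arm.camera('scene')
def proj(c,p):
    if 'eye' in c: v=R.from_quat(c['rotation']).as_matrix().T@(p-c['eye'])
    else:
        H=np.array(c['hand_eye']);v=np.linalg.inv(H)@np.r_[R.from_quat(s['tool_rot']).as_matrix().T@(p-s['eef_pos']),1]
    d=np.array([v[0],-v[1]])/-v[2];d*=1+c['k1']*(d@d);return d*[c['fx'],c['fy']]+[c['cx'],c['cy']]
p=np.array(s['eef_pos']);print(p)
for c in(W,T,S):print(proj(c,p).round(1), proj(c,np.array([.474,-.206,.174])).round(1), proj(c,np.array([.474,-.206,.0])).round(1))
brown=lambda h,s,v:(h>4)&(h<16)&(s>110)&(v<150)
w=blob(W,(280,180,360,330),brown);b=blob(S,(190,150,265,320),brown);t=blob(T,(390,215,466,280),brown);print(w[:2],b[:2],t[:2])
p,e=tri([ray(S,b[0]),ray(W,w[0],s)]);print(p,e)
cr=lambda c,x,y,w,h:cv2.resize(c['image'][y:y+h,x:x+w],(400,400))
cv2.imwrite('pics/m2.png',np.hstack([cr(S,150,110,160,160),cr(W,220,160,200,200)])[:,:,::-1])
E
```

```text
[ 0.47356055 -0.2055715   0.26197037]
[317.6 272.2] [319.1 225.2] [319.5 185.3]
[447.1 237. ] [435.6 243. ] [418.2 252.3]
[219.4 178.5] [223.5 223.2] [231.3 299. ]
(array([321.07741251, 228.13255567]), array([ 29,  27,  25,  42, 943], dtype=int32)) (array([223.84710744, 223.19834711]), array([ 28,  60,  12,  26, 242], dtype=int32)) (array([432.05, 246.05]), array([40, 29,  6,  6, 20], dtype=int32))
[ 0.47160265 -0.20710701  0.17210646] [np.float64(0.0008483305454959828), np.float64(0.0008483305454961035)]
```

View pics/m2.png

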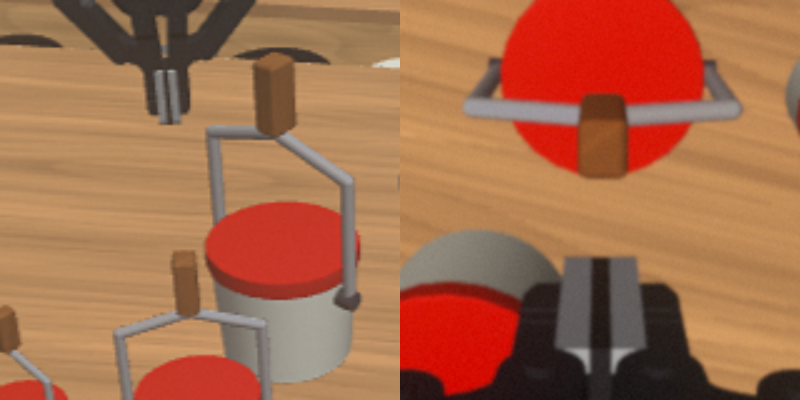

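The picture shows the closed fingertips at scene (218,159) and wrist (320,289). The TCP should project to (219,178) and (318,272), so I'll triangulate where the tips really are.

```bash
python3 - <<'E'
from m import *
s=arm.get_state();W=arm.camera('wrist');S=arm.camera('scene')
p,e=tri([ray(S,(218,158.8)),ray(W,(320,289),s)]);T=R.from_quat(s['tool_rot']).as_matrix()
print(p,e,'tool frame',T.T@(p-s['eef_pos']))
H=np.array(W['hand_eye'])
for d in (0,-.01,-.02,-.03,-.04):
    v=np.linalg.inv(H)@np.array([0,0,d,1]);print(d,-v[1]/-v[2]*W['fy']+W['cy'])
E
```

```text
[ 0.48199118 -0.20336962  0.3023604 ] [np.float64(0.0013793614183975752), np.float64(0.0013793614183975854)] tool frame [ 0.00852053 -0.00028116 -0.04004412]
0 272.2368736891065
-0.01 280.20487042619095
-0.02 289.0488750537585
-0.03 298.9217542169842
-0.04 310.0141389710734
```

The real fingertips sit about 40 mm behind the reported TCP. They closed above the grip, which explains the miss. The pail has not moved, so I'll repeat with the TCP at z ≈ 0.124.

Request:
{"api": "jog_arm", "payload": {
  "deltas": [
    [0,[0,0,0],[0,0,0]],
    [0,[0,0,0],[0,0,0]],
    [0,[0,0,0],[0,0,0]],
    [0,[0,-0.005,0],[0,0,0]],
    [0,[0,-0.005,-0.3],[0,0,0]],
    [0,[0,-0.005,-0.6],[0,0,0]],
    [0,[0,-0.005,-0.9],[0,0,0]],
    [0,[0,-0.005,-0.9],[0,0,0]]
  ]
}}

```text
t: 6.3
eef_pos: [0.4722, -0.2053, 0.1707]
tool_rot: [0.992, 0.123, -0.002, -0.002]
force: [-0.2, 0.5, -0.2]
opening: 1.001
gripper_force: 0.0
```

Request:
{"api": "jog_arm", "payload": {
  "deltas": [
    [0,[0,0,-0.15],[0,0,0]],
    [0,[0,0,-0.3],[0,0,0]],
    [0,[0,0,-0.4],[0,0,0]],
    [0,[0,0,-0.48],[0,0,0]],
    [0,[0,0,-0.48],[0,0,0]]
  ]
}}

```text
t: 6.92
eef_pos: [0.4736, -0.2061, 0.1241]
tool_rot: [0.992, 0.123, -0.0, -0.0]
force: [-0.3, -0.2, 1.2]
opening: 1.0
gripper_force: 0.0
```

Request:
{"api": "jog_arm", "payload": {
  "deltas": [
    [0.5,[0,0,0],[0,0,0]],
    [0.7,[0,0,0],[0,0,0]],
    [0.8,[0,0,0],[0,0,0]],
    [1,[0,0,0],[0,0,0]],
    [1,[0,0,0],[0,0,0]],
    [1,[0,0,0],[0,0,0]]
  ],
  "grip_force": 60
}}

```text
t: 7.68
eef_pos: [0.4741, -0.2063, 0.1251]
tool_rot: [0.992, 0.123, 0.0, 0.0]
force: [-1.0, -0.0, 3.5]
opening: 0.18
gripper_force: 60.0
```

```bash
python3 - <<'E'
from m import *
s=arm.get_state();W=arm.camera('wrist');S=arm.camera('scene');print(s['eef_pos'],s['force'],s['opening'],s['gripper_force'])
cr=lambda c,x,y,w,h:cv2.resize(c['image'][y:y+h,x:x+w],(400,400))
cv2.imwrite('pics/g.png',np.hstack([cr(S,170,150,120,120),cr(W,220,180,200,200)])[:,:,::-1])
E
```

```text
[ 0.47409008 -0.20634994  0.1250742 ] [-0.97608136 -0.01197284  3.46132922] 0.17993430476197553 59.95613157749176
```

View pics/g.png

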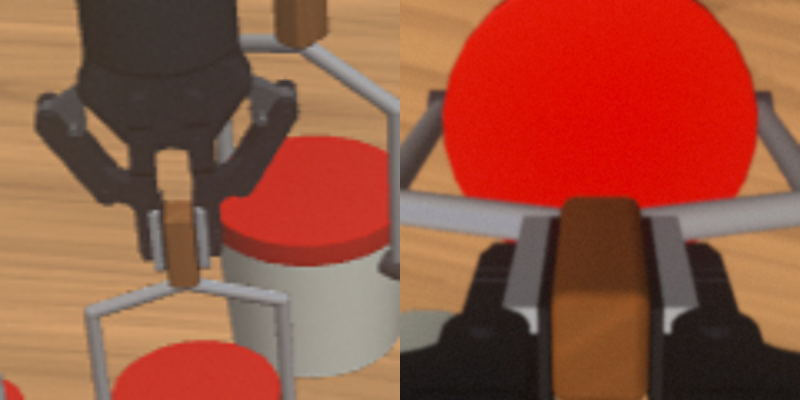

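It's gripped (15.3 mm opening), with the finger ends just above the crossbar. I'll lift and weigh it.

Request:
{"api": "jog_arm", "payload": {
  "deltas": [
    [1,[0,0,0.03],[0,0,0]],
    [1,[0,0,0.1],[0,0,0]],
    [1,[0,0,0.2],[0,0,0]],
    [1,[0,0,0.35],[0,0,0]],
    [1,[0,0,0.5],[0,0,0]],
    [1,[0,0,0.65],[0,0,0]],
    [1,[0,0,0.8],[0,0,0]],
    [1,[0,0,0.93],[0,0,0]],
    [1,[0,0,1],[0,0,0]],
    [1,[0,0,1],[0,0,0]],
    [1,[0,0,1],[0,0,0]]
  ]
}}

```text
t: 9.15
eef_pos: [0.4735, -0.2061, 0.2241]
tool_rot: [0.992, 0.123, -0.001, -0.0]
force: [0.3, 0.5, -8.7]
opening: 0.178
gripper_force: 58.8
```

Request:
{"api": "jog_arm", "payload": {
  "deltas": [
    [1,[0,0,0.1],[0,0,0]],
    [1,[0,0,0.25],[0,0,0]],
    [1,[0,0,0.4],[0,0,0]],
    [1,[0,0,0.55],[0,0,0]],
    [1,[0,0,0.7],[0,0,0]],
    [1,[0,0,0.8],[0,0,0]],
    [1,[0,0,0.8],[0,0,0]],
    [1,[0,0,0.8],[0,0,0]]
  ]
}}

```text
t: 10.15
eef_pos: [0.4735, -0.2061, 0.3041]
tool_rot: [0.992, 0.123, -0.001, -0.0]
force: [-0.3, -0.7, -9.0]
opening: 0.178
gripper_force: 59.0
```

```bash
python3 - <<'E'
from m import *
f=[]
for i in range(8):
    W=arm.camera('wrist');s=arm.get_state();f.append(np.r_[s['force'],s['wrist_torque'],s['eef_pos']])
print(np.mean(f,0).round(3),np.std(f,0).round(2),s['t'],s['opening'])
E
```

```text
[-1.700e-02  1.510e-01 -8.014e+00  1.800e-02 -5.000e-03 -2.300e-02
  4.740e-01 -2.060e-01  3.040e-01] [0.33 0.36 0.5  0.03 0.02 0.04 0.   0.   0.  ] 10.55 0.17883532565342142
```

```bash
python3 - <<'E'
from m import *
T=arm.camera('top');S=arm.camera('scene')
for q,z in(((152.3,163.3),.262),((149.3,208.3),.262),((150.7,228.3),.25),((143.3,245.3),.272)): print(plane(T,q,z).round(4))
print('tip',tri([ray(T,(144,244.5)),ray(S,(504.5,184))]))
b=blob(T,(165,140,230,220),lambda h,s,v:(s<75)&(v>70));r=cv2.minAreaRect(b[2].astype(np.float32));B=cv2.boxPoints(r);print(b[1]);P=[plane(T,q,.01)[:2] for q in B];print(np.round(P,4).tolist(),np.mean(P,0))
for i in range(4):
    d=P[(i+1)%4]-P[i];print(np.linalg.norm(d).round(3),np.degrees(np.arctan2(d[1],d[0])).round(1))
# column base center: 
for nm,u in(('cap top',.335),):
    b=blob(T,(110,105,165,152),lambda h,s,v:(v<50));B=cv2.boxPoints(cv2.minAreaRect(b[2].astype(np.float32)));P=[plane(T,q,u)[:2] for q in B];print(np.round(P,4).tolist(),np.mean(P,0))
E
```

```text
[0.5859 0.2464 0.262 ]
[0.5155 0.2481 0.262 ]
[0.4863 0.249  0.25  ]
[0.4576 0.2511 0.272 ]
tip (array([0.45833555, 0.24927117, 0.27726686]), [np.float64(0.0010539227536985503), np.float64(0.0010539227536986659)])
[  11   18   42   49 1119]
[[0.5682, 0.2864], [0.6681, 0.2851], [0.6646, 0.205], [0.5647, 0.207]] [0.61641024 0.24587494]
0.1 -0.7
0.08 -92.6
0.1 178.8
0.079 87.5
[[0.5883, 0.2639], [0.6373, 0.2621], [0.6328, 0.2063], [0.5839, 0.2085]] [0.61055654 0.23521239]
```

The scale is consistent: the foot measures 100 x 80 mm with a yaw of about -1.6°, which puts the seat at (0.486, 0.2495). The pail weighs about 8 N. I'll carry it to a pre-hang pose at x ≈ 0.385.

Request:
{"api": "jog_arm", "payload": {
  "deltas": [
    [1,[-0.03,0.07,0],[0,0,0]],
    [1,[-0.1,0.2,0],[0,0,0]],
    [1,[-0.2,0.4,0],[0,0,0]],
    [1,[-0.3,0.6,0],[0,0,0]],
    [1,[-0.4,0.8,0],[0,0,-0.01]],
    [1,[-0.5,1,0],[0,0,-0.02]]
  ]
}}

```text
t: 11.4
eef_pos: [0.4226, -0.1042, 0.305]
tool_rot: [0.996, 0.092, 0.0, -0.0]
force: [0.2, 0.1, -8.1]
opening: 0.178
gripper_force: 59.0
```

Request:
{"api": "jog_arm", "payload": {
  "deltas": [
    [1,[-0.1,0.25,0],[0,0,-0.015]],
    [1,[-0.2,0.5,0],[0,0,-0.03]],
    [1,[-0.3,0.75,0],[0,0,-0.05]],
    [1,[-0.4,1,0],[0,0,-0.068]]
  ]
}}

```text
t: 11.9
eef_pos: [0.3823, -0.0044, 0.305]
tool_rot: [1.0, -0.015, 0.0, -0.0]
force: [1.0, -0.0, -6.9]
opening: 0.174
gripper_force: 59.0
```

Request:
{"api": "jog_arm", "payload": {
  "deltas": [
    [1,[0,0.25,0],[0,0,0]],
    [1,[0,0.5,0],[0,0,0]],
    [1,[0,0.75,0],[0,0,0]],
    [1,[0,1,0],[0,0,0]]
  ]
}}

```text
t: 12.4
eef_pos: [0.3823, 0.0953, 0.3051]
tool_rot: [1.0, -0.014, 0.0, -0.0]
force: [0.6, 0.3, -7.7]
opening: 0.172
gripper_force: 59.0
```

Request:
{"api": "jog_arm", "payload": {
  "deltas": [
    [1,[0,0.25,0],[0,0,0]],
    [1,[0,0.5,0],[0,0,0]],
    [1,[0,0.75,0],[0,0,0]],
    [1,[0,1,0],[0,0,0]]
  ]
}}

```text
t: 12.9
eef_pos: [0.3823, 0.195, 0.3051]
tool_rot: [1.0, -0.014, 0.0, -0.0]
force: [1.1, 0.4, -7.5]
opening: 0.175
gripper_force: 59.0
```

Request:
{"api": "jog_arm", "payload": {
  "deltas": [
    [1,[0,0.2,0],[0,0,0]],
    [1,[0,0.35,0],[0,0,0]],
    [1,[0,0.48,0],[0,0,0]],
    [1,[0,0.56,0],[0,0,0]],
    [1,[0,0.58,0],[0,0,0]],
    [1,[0,0.58,-0.1],[0,0,0]],
    [1,[0,0.58,-0.2],[0,0,0]],
    [1,[0,0.58,-0.3],[0,0,0]],
    [1,[0,0.58,-0.3],[0,0,0]],
    [1,[0,0.58,-0.3],[0,0,0]]
  ]
}}

```text
t: 14.15
eef_pos: [0.3842, 0.2517, 0.2749]
tool_rot: [1.0, -0.015, 0.0, -0.0]
force: [0.5, -0.2, -8.7]
opening: 0.176
gripper_force: 59.0
```

```bash
python3 - <<'E'
from m import *
s=arm.get_state();W=arm.camera('wrist');T=arm.camera('top');S=arm.camera('scene');print(s['t'],s['eef_pos'],R.from_quat(s['tool_rot']).as_matrix().round(3).tolist())
cv2.imwrite('pics/p.png',np.hstack([cv2.resize(W['image'],(400,300)),cv2.resize(S['image'][110:335,340:640],(400,300))])[:,:,::-1])
E
```

```text
14.15 [0.38415884 0.25170577 0.27485504] [[1.0, -0.029, 0.0], [-0.029, -1.0, 0.0], [0.0, -0.0, -1.0]]
```

View pics/p.png

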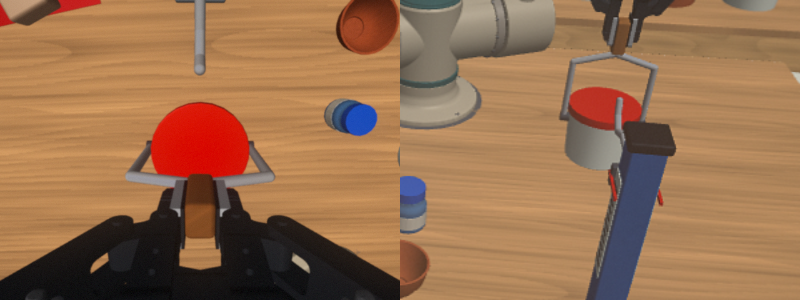

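The wrist view shows the hook tip at about (318,115), dead ahead of the pail's middle. The pail hangs upright and the yoke is square to the hook. I'll check heights before going in.

```bash
python3 - <<'E'
from m import *
s=arm.get_state();W=arm.camera('wrist');S=arm.camera('scene');T=arm.camera('top')
print('tip',tri([ray(S,(505,185)),ray(W,(318,114),s)]),tri([ray(T,(144,244.5)),ray(W,(318,114),s)]))
print('bar mid',tri([ray(S,(502.8,152)),ray(W,(320,286),s)]))
red=lambda h,s,v:((h<6)|(h>174))&(s>200)&(v>120)
w=blob(W,(230,150,410,290),red);b=blob(S,(460,160,530,215),red);print(w[1],b[1])
x0,y0,x1=w[1][0]+230,w[1][1]+150,w[1][0]+230+w[1][2]
for z in(.22,.227,.235):
    a=plane(W,(x0,232),z,s);c=plane(W,(x1,232),z,s);print(z,np.linalg.norm(a-c),'front',plane(W,((x0+x1)/2,y0),z,s))
E
```

```text
tip (array([0.45677409, 0.25054446, 0.27516906]), [np.float64(0.0012051329273054187), np.float64(0.0012051329273054577)]) (array([0.45746382, 0.24913508, 0.27525147]), [np.float64(0.0010206168273215906), np.float64(0.0010206168273215073)])
bar mid (array([0.38801022, 0.25221979, 0.29873957]), [np.float64(0.0018053527445034826), np.float64(0.0018053527445033868)])
[   11    14   158   120 15320] [  7  16  54  27 950]
0.22 0.09491453885380592 front [0.42964754 0.24926282 0.22      ]
0.227 0.09211296519227931 front [0.43036436 0.24924565 0.227     ]
0.235 0.0889111667219632 front [0.43118359 0.24922602 0.235     ]
```

Heights check out: the bar's centre is at 0.299, the lid at 0.225 and the hook tip at 0.275–0.28. Now I move in along +x.

Request:
{"api": "jog_arm", "payload": {
  "deltas": [
    [1,[0.04,0,0],[0,0,0]],
    [1,[0.13,0,0],[0,0,0]],
    [1,[0.25,-0.005,0],[0,0,0]],
    [1,[0.37,-0.01,0],[0,0,0]],
    [1,[0.49,-0.01,0],[0,0,0]],
    [1,[0.61,-0.015,0],[0,0,0]],
    [1,[0.73,-0.015,0],[0,0,0]],
    [1,[0.84,-0.02,0],[0,0,0]],
    [1,[0.93,-0.02,0],[0,0,0]],
    [1,[1,-0.02,0],[0,0,0]],
    [1,[1,-0.02,0],[0,0,0]],
    [1,[1,-0.02,0],[0,0,0]]
  ]
}}

```text
t: 15.95
eef_pos: [0.4834, 0.2497, 0.2747]
tool_rot: [1.0, -0.015, -0.0, 0.0]
force: [0.2, -0.3, -9.0]
opening: 0.179
gripper_force: 59.1
```

Request:
{"api": "jog_arm", "payload": {
  "deltas": [
    [1,[0.02,0,-0.05],[0,0,0]],
    [1,[0.02,0,-0.13],[0,0,0]],
    [1,[0.02,0,-0.21],[0,0,0]],
    [1,[0.02,0,-0.28],[0,0,0]],
    [1,[0.02,0,-0.33],[0,0,0]],
    [1,[0.02,0,-0.35],[0,0,0]],
    [1,[0.02,0,-0.35],[0,0,0]],
    [1,[0.02,0,-0.35],[0,0,0]]
  ]
}}

```text
t: 16.95
eef_pos: [0.4862, 0.2498, 0.2401]
tool_rot: [1.0, -0.015, 0.0, -0.0]
force: [-0.3, 0.2, -8.5]
opening: 0.178
gripper_force: 59.0
```

```bash
cat > f.py <<'E'
from h import *
f=[]
for i in range(8):
    W=arm.camera('wrist');s=arm.get_state();f.append(np.r_[s['force'],s['wrist_torque'],s['eef_pos']])
print(np.mean(f,0).round(3),s['t'],s['opening'])
E
python3 f.py
```

```text
[-4.600e-02  1.340e-01 -8.388e+00 -1.000e-02  7.000e-03 -1.000e-02
  4.860e-01  2.500e-01  2.400e-01] 17.35 0.17741165235802303
```

Request:
{"api": "jog_arm", "payload": {
  "deltas": [
    [1,[0,0,-0.008],[0,0,0]],
    [1,[0,0,-0.02],[0,0,0]],
    [1,[0,0,-0.035],[0,0,0]],
    [1,[0,0,-0.05],[0,0,0]],
    [1,[0,0,-0.065],[0,0,0]],
    [1,[0,0,-0.08],[0,0,0]],
    [1,[0,0,-0.095],[0,0,0]],
    [1,[0,0,-0.11],[0,0,0]],
    [1,[0,0,-0.125],[0,0,0]],
    [1,[0,0,-0.14],[0,0,0]],
    [1,[0,0,-0.155],[0,0,0]],
    [1,[0,0,-0.17],[0,0,0]]
  ]
}}

```text
t: 18.85
eef_pos: [0.486, 0.2497, 0.2227]
tool_rot: [1.0, -0.015, 0.0, 0.0]
force: [-0.1, -0.4, -6.7]
opening: 0.175
gripper_force: 59.3
```

Request:
{"api": "jog_arm", "payload": {
  "deltas": [
    [1,[0,0,-0.015],[0,0,0]],
    [1,[0,0,-0.03],[0,0,0]],
    [1,[0,0,-0.045],[0,0,0]],
    [1,[0,0,-0.06],[0,0,0]],
    [1,[0,0,-0.075],[0,0,0]],
    [1,[0,0,-0.09],[0,0,0]],
    [1,[0,0,-0.1],[0,0,0]],
    [1,[0,0,-0.1],[0,0,0]],
    [1,[0,0,-0.1],[0,0,0]]
  ]
}}

```text
t: 19.98
eef_pos: [0.486, 0.2497, 0.2128]
tool_rot: [1.0, -0.015, 0.0, 0.0]
force: [-0.4, -0.6, -5.8]
opening: 0.175
gripper_force: 59.5
```

```bash
python3 f.py
```

```text
[-0.158 -0.662 -5.468 -0.025  0.088  0.012  0.486  0.25   0.213] 20.375 0.17250040245071224
```

Contact came at about 0.2335 as predicted, and the scale now carries about 2.8 N. About 45 mm remain.

Request:
{"api": "jog_arm", "payload": {
  "deltas": [
    [1,[0,0,-0.01],[0,0,0]],
    [1,[0,0,-0.025],[0,0,0]],
    [1,[0,0,-0.043],[0,0,0]],
    [1,[0,0,-0.06],[0,0,0]],
    [1,[0,0,-0.078],[0,0,0]],
    [1,[0,0,-0.095],[0,0,0]],
    [1,[0,0,-0.113],[0,0,0]],
    [1,[0,0,-0.13],[0,0,0]],
    [1,[0,0,-0.148],[0,0,0]],
    [1,[0,0,-0.165],[0,0,0]],
    [1,[0,0,-0.183],[0,0,0]],
    [1,[0,0,-0.2],[0,0,0]]
  ]
}}

```text
t: 21.88
eef_pos: [0.486, 0.2497, 0.1928]
tool_rot: [1.0, -0.015, 0.0, 0.0]
force: [-0.2, -1.1, -3.2]
opening: 0.177
gripper_force: 59.8
```

Request:
{"api": "jog_arm", "payload": {
  "deltas": [
    [1,[0,0,-0.018],[0,0,0]],
    [1,[0,0,-0.035],[0,0,0]],
    [1,[0,0,-0.053],[0,0,0]],
    [1,[0,0,-0.07],[0,0,0]],
    [1,[0,0,-0.088],[0,0,0]],
    [1,[0,0,-0.105],[0,0,0]],
    [1,[0,0,-0.123],[0,0,0]],
    [1,[0,0,-0.14],[0,0,0]],
    [1,[0,0,-0.158],[0,0,0]],
    [1,[0,0,-0.172],[0,0,0]],
    [1,[0,0,-0.18],[0,0,0]],
    [1,[0,0,-0.18],[0,0,0]]
  ]
}}

```text
t: 23.38
eef_pos: [0.486, 0.2497, 0.1747]
tool_rot: [1.0, -0.015, 0.0, 0.0]
force: [-0.5, -0.2, -0.5]
opening: 0.176
gripper_force: 60.1
```

```bash
python3 f.py
```

```text
[-0.64  -0.309 -0.879 -0.068  0.038  0.     0.486  0.25   0.175] 23.775 0.1783762946533542
```

Request:
{"api": "jog_arm", "payload": {
  "deltas": [
    [1,[-0.003,0,-0.008],[0,0,0]],
    [1,[-0.006,0,-0.017],[0,0,0]],
    [1,[-0.01,0,-0.027],[0,0,0]],
    [1,[-0.013,0,-0.037],[0,0,0]],
    [1,[-0.016,0,-0.047],[0,0,0]],
    [1,[-0.02,0,-0.056],[0,0,0]],
    [1,[-0.02,0,-0.062],[0,0,0]],
    [1,[-0.02,0,-0.062],[0,0,0]],
    [1,[-0.02,0,-0.062],[0,0,0]]
  ]
}}

```text
t: 24.9
eef_pos: [0.4857, 0.2498, 0.169]
tool_rot: [1.0, -0.015, 0.002, -0.0]
force: [5.5, -0.9, -0.9]
opening: 0.177
gripper_force: 60.2
```

```bash
sed -i 's/range(8)/range(24)/' f.py; python3 f.py
```

```text
[ 5.437e+00 -9.990e-01 -2.290e-01 -1.600e-01 -9.890e-01  2.000e-03
  4.860e-01  2.500e-01  1.690e-01] 26.1 0.17073503438625168
```

Shifting -x only pressed against the seat, so I'll undo it.

Request:
{"api": "jog_arm", "payload": {
  "deltas": [
    [1,[0.006,0,0],[0,0,0]],
    [1,[0.012,0,0],[0,0,0]],
    [1,[0.018,0.001,0],[0,0,0]],
    [1,[0.018,0.001,0],[0,0,0]]
  ]
}}

```text
t: 26.6
eef_pos: [0.4857, 0.2498, 0.1685]
tool_rot: [1.0, -0.015, -0.0, 0.0]
force: [3.8, -0.4, -0.6]
opening: 0.176
gripper_force: 60.3
```

```bash
python3 f.py
```

```text
[ 3.902e+00 -6.770e-01 -1.160e-01 -1.720e-01 -7.270e-01 -2.000e-03
  4.860e-01  2.500e-01  1.690e-01] 27.8 0.17981429884982186
```

Request:
{"api": "jog_arm", "payload": {
  "deltas": [
    [1,[0.007,0,0],[0,0,0]],
    [1,[0.014,0,0],[0,0,0]],
    [1,[0.02,0,0],[0,0,0]],
    [1,[0.02,0,0],[0,0,0]]
  ]
}}

```text
t: 28.3
eef_pos: [0.486, 0.2497, 0.168]
tool_rot: [1.0, -0.015, -0.002, 0.0]
force: [-1.3, 0.2, 0.1]
opening: 0.175
gripper_force: 60.3
```

```bash
sed -i 's/range(24)/range(12)/' f.py; python3 f.py; python3 -c "
from h import *
print(R.from_quat(arm.get_state()['tool_rot']).as_rotvec())"
```

```text
[-4.051 -0.883 -0.027 -0.146  0.779 -0.008  0.486  0.25   0.168] 28.9 0.17900495021733628
[ 3.14068655 -0.0458232  -0.00401086]
```

It's an elastic response of about 4 N/mm, so I'll move back about 1 mm to neutral.

Request:
{"api": "jog_arm", "payload": {
  "deltas": [
    [1,[-0.005,0,0],[0,0,0]],
    [1,[-0.01,0.002,0],[0,0,0]],
    [1,[-0.01,0.002,0],[0,0,0]],
    [1,[-0.01,0.002,0],[0,0,0]]
  ]
}}

```text
t: 29.4
eef_pos: [0.4865, 0.2497, 0.1684]
tool_rot: [1.0, -0.015, -0.0, 0.0]
force: [-4.5, -2.0, -0.2]
opening: 0.176
gripper_force: 60.2
```

```bash
python3 f.py
```

```text
[-4.882 -2.067 -0.111 -0.369  0.9   -0.02   0.486  0.25   0.168] 30.0 0.17849127956972172
```

Request:
{"api": "jog_arm", "payload": {
  "deltas": [
    [1,[-0.004,-0.002,0],[0,0,0]],
    [1,[-0.008,-0.004,0],[0,0,0]],
    [1,[-0.01,-0.005,0],[0,0,0]],
    [1,[-0.01,-0.005,0],[0,0,0]],
    [1,[-0.01,-0.005,0],[0,0,0]],
    [1,[-0.01,-0.005,0],[0,0,0]],
    [1,[-0.01,-0.005,0],[0,0,0]],
    [1,[-0.01,-0.005,0],[0,0,0]]
  ]
}}

```text
t: 31.0
eef_pos: [0.4863, 0.2497, 0.1687]
tool_rot: [1.0, -0.015, 0.001, -0.0]
force: [-0.9, -0.7, -0.4]
opening: 0.175
gripper_force: 60.3
```

```bash
python3 f.py
```

```text
[ 0.028 -0.54  -0.261 -0.15  -0.005  0.007  0.486  0.25   0.169] 31.6 0.17649569832459222
```

Request:
{"api": "jog_arm", "payload": {
  "deltas": [
    [1,[0,-0.001,-0.006],[0,0,0]],
    [1,[0,-0.001,-0.012],[0,0,0]],
    [1,[0,-0.001,-0.018],[0,0,0]],
    [1,[0,-0.001,-0.018],[0,0,0]],
    [1,[0,-0.001,-0.018],[0,0,0]],
    [1,[0,-0.001,-0.018],[0,0,0]]
  ]
}}

```text
t: 32.35
eef_pos: [0.4861, 0.2496, 0.1669]
tool_rot: [1.0, -0.015, 0.0, -0.0]
force: [1.7, 0.7, -0.3]
opening: 0.175
gripper_force: 60.3
```

```bash
python3 f.py;python3 f.py
```

```text
[ 2.688  0.737  0.137  0.118 -0.527  0.005  0.486  0.25   0.167] 32.95 0.18084454225794586
[ 3.94   1.09  -0.027  0.212 -0.707 -0.013  0.486  0.25   0.167] 33.55 0.1756387227551193
```

Request:
{"api": "jog_arm", "payload": {
  "deltas": [
    [1,[0.003,-0.001,0],[0,0,0]],
    [1,[0.006,-0.001,0],[0,0,0]],
    [1,[0.006,-0.001,0],[0,0,0]],
    [1,[0.006,-0.001,0],[0,0,0]],
    [1,[0.006,-0.001,0],[0,0,0]],
    [1,[0.006,-0.001,0],[0,0,0]]
  ],
  "grip_force": 20
}}

```text
t: 34.3
eef_pos: [0.4861, 0.2495, 0.1667]
tool_rot: [1.0, -0.015, -0.0, -0.0]
force: [2.4, 3.0, 0.1]
opening: 0.176
gripper_force: 60.3
```

```bash
python3 f.py
```

```text
[ 2.008  2.878  0.052  0.557 -0.392 -0.003  0.486  0.249  0.167] 34.9 0.17468436496548528
```

Request:
{"api": "jog_arm", "payload": {
  "deltas": [
    [1,[0.002,0.002,0],[0,0,0]],
    [1,[0.004,0.004,0],[0,0,0]],
    [1,[0.004,0.005,0],[0,0,0]],
    [1,[0.004,0.005,0],[0,0,0]],
    [1,[0.004,0.005,0],[0,0,0]],
    [1,[0.004,0.005,0],[0,0,0]]
  ],
  "grip_force": 20
}}

```text
t: 35.65
eef_pos: [0.4862, 0.2495, 0.1666]
tool_rot: [1.0, -0.015, -0.0, 0.0]
force: [-0.7, 1.2, -0.4]
opening: 0.177
gripper_force: 60.3
```

```bash
python3 f.py
```

```text
[-1.353  0.572 -0.063  0.087  0.246  0.019  0.486  0.25   0.167] 36.25 0.17667123068604446
```

The vertical force is near zero, so the scale carries the whole weight. Now I release gently.

Request:
{"api": "jog_arm", "payload": {
  "deltas": [
    [1,[-0.001,0,0],[0,0,0]],
    [1,[-0.002,-0.001,0],[0,0,0]],
    [0.83,[-0.002,-0.001,0],[0,0,0]],
    [0.81,[-0.002,-0.001,0],[0,0,0]],
    [0.78,[-0.002,-0.001,0],[0,0,0]],
    [0.74,[-0.002,-0.001,0],[0,0,0]],
    [0.7,[-0.002,-0.001,0],[0,0,0]],
    [0.6,[-0.002,-0.001,0],[0,0,0]],
    [0.5,[-0.002,-0.001,0],[0,0,0]],
    [0.4,[-0.002,-0.001,0],[0,0,0]],
    [0.4,[-0.002,-0.001,0],[0,0,0]],
    [0.4,[-0.002,-0.001,0],[0,0,0]]
  ]
}}

```text
t: 37.75
eef_pos: [0.4865, 0.2497, 0.1667]
tool_rot: [1.0, -0.015, 0.0, 0.0]
force: [0.2, 0.8, 0.2]
opening: 0.599
gripper_force: 0.0
```

```bash
cat > k.py <<'E'
from m import *
brown=lambda h,s,v:(h>4)&(h<16)&(s>110)&(v<150)
for i in range(3):
    s=arm.get_state();W=arm.camera('wrist');w=blob(W,(240,150,400,470),brown);print(w[0].round(1),w[1],s['opening'],s['force'].round(2),s['eef_pos'].round(4),s['t'])
E
python3 k.py
```

```text
[318.5 332.5] [  52  129   54  104 4834] 0.5992980206619557 [0.23 0.83 0.17] [0.4865 0.2497 0.1667] 37.75
[318.6 332.4] [  52  129   54  104 4845] 0.600393967377703 [0.78 0.02 0.26] [0.4865 0.2497 0.1667] 37.8
[318.6 332.5] [  52  129   54  104 4842] 0.5985660629574766 [ 0.22 -0.4  -0.21] [0.4865 0.2497 0.1667] 37.85
```

The pail is free, still and centred between the fingers. I'll retreat straight up, then check with a picture.

Request:
{"api": "jog_arm", "payload": {
  "deltas": [
    [0.4,[0,0,0.05],[0,0,0]],
    [0.4,[0,0,0.15],[0,0,0]],
    [0.4,[0,0,0.3],[0,0,0]],
    [0.4,[0,0,0.5],[0,0,0]],
    [0.4,[0,0,0.75],[0,0,0]],
    [0.4,[0,0,1],[0,0,0]],
    [0.4,[0,0,1],[0,0,0]]
  ]
}}

```text
t: 38.78
eef_pos: [0.488, 0.2503, 0.2697]
tool_rot: [1.0, -0.015, 0.003, -0.001]
force: [-0.5, -0.2, 0.2]
opening: 0.602
gripper_force: 0.0
```

Request:
{"api": "jog_arm", "payload": {
  "deltas": [
    [0.4,[-0.2,0,0.3],[0,0,0]],
    [0.4,[-0.5,0,0.6],[0,0,0]],
    [0.4,[-0.8,0,0.6],[0,0,0]],
    [0.4,[-0.8,0,0.6],[0,0,0]],
    [0.4,[-0.8,0,0.6],[0,0,0]],
    [0.4,[-0.8,0,0.6],[0,0,0]]
  ]
}}

```text
t: 39.52
eef_pos: [0.4072, 0.2496, 0.3259]
tool_rot: [1.0, -0.015, -0.0, 0.0]
force: [-0.7, 0.8, -0.2]
opening: 0.598
gripper_force: 0.0
```

```bash
python3 - <<'E'
from m import *
W=arm.camera('wrist')
S=[arm.camera('scene') for i in range(12)];s=arm.get_state();print(s['t'],s['eef_pos'])
print([int(cv2.absdiff(S[0]['image'],x['image'])[100:400,400:600].max()) for x in S[3::4]])
cv2.imwrite('pics/end.png',np.hstack([cv2.resize(W['image'],(400,300)),cv2.resize(S[-1]['image'],(400,300))])[:,:,::-1])
E
```

```text
Traceback (most recent call last):
ValueError: 200 camera calls are used up
```

The camera calls are used up, mostly by my force averaging, so I have no final picture. The last look showed the pail free and still, and no force appeared during the retreat. I'll let it settle and hand in.

Request:
{"api": "jog_arm", "payload": {
  "deltas": [
    [0.4,[0,0,0],[0,0,0]],
    [0.4,[0,0,0],[0,0,0]],
    [0.4,[0,0,0],[0,0,0]],
    [0.4,[0,0,0],[0,0,0]],
    [0.4,[0,0,0],[0,0,0]],
    [0.4,[0,0,0],[0,0,0]],
    [0.4,[0,0,0],[0,0,0]],
    [0.4,[0,0,0],[0,0,0]],
    [0.4,[0,0,0],[0,0,0]],
    [0.4,[0,0,0],[0,0,0]],
    [0.4,[0,0,0],[0,0,0]],
    [0.4,[0,0,0],[0,0,0]]
  ]
}}

```text
t: 41.38
eef_pos: [0.4066, 0.2497, 0.3267]
tool_rot: [1.0, -0.015, -0.0, 0.0]
force: [0.1, -0.1, 0.7]
opening: 0.6
gripper_force: 0.0
```

```bash
python3 -c "
from workcell import arm
print(arm.finish_job())"
```

```text
the job is handed in; nothing more can be done
None
```

I hung the middle pail on the scale hook, let go with about zero vertical force on the gripper, and handed in at about 41 s; it was still in the last wrist images after release, but I had used up the camera calls, so there is no picture after the retreat.

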